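# Clear the slide dryer's hood and hold it open

## Robot

A 6-joint arm with a two-finger parallel gripper is mounted at the origin on a cart in front of the work surface, level with it; the furniture and walls round the work are solid. World frame = base frame: x ahead of the robot, y to its left, z up, the work surface at z = 0. Lengths are in m, angles in degrees, forces in N, time in s.
With the tool pointing down it reaches from about 0.375 to 0.9 m from the base axis. Payload 3.1 kg.
Tool frame: the origin (TCP) lies where the fingers leave the gripper's body, on its centre line; the fingertips stand 70 mm ahead of it and the grasp point (between the pads) lies 51 mm ahead of it; z points along the fingers, y is the line along which they close (so a half turn about z gives the same grasp; the last joint's range is limited). The gripper opens to 87 mm and grips with 3 to 60 N. Pads are 19 mm wide; open, the fingers measure 117 mm over their backs; the gripper's body (75 mm by 190 mm) begins 51 mm behind the grasp point.
Start: joints at [-86.431, 30.224, 82.088, -0, 67.689, -10.227], TCP at [0.149, -0.607, 0.292] pointing down, gripper open.
Joint ranges: [-176.69, 176.69], [-43.24, 126.21], [12.49, 139.97], [-82, 262], [0, 151.66], [-163.58, 163.58]. Speed limits (degrees/s): [159.86, 159.86, 180, 180, 180, 180].

## Interface

Orientations are given as a 3x3 rotation matrix whose columns are the frame's x, y, z axes.
In Python, from rig import readout, capture, calibration, bot, look_for gives the robot as it stands. The module is installed in compiled form; this text tells all that it offers.
- The arm moves only by the shell command python3 -m pendant 'ROWS'. ROWS is JSON, a list of rows, each a list of 7 numbers: the shift along the tool's x, y, z normalised to -1 to 1, where 1 is 200 mm, then the turn, a rotation vector about the tool's x, y, z normalised to -1 to 1, where 1 is 180 degrees, then the closure, from -1 (fully open) to 1 (shut). In form: [[dx, dy, dz, ax, ay, az, grip], ...]. A call has 1 to 8 rows; each row is the pose to reach, as a shift and turn from the pose commanded when the call began, along the tool's axes at that moment, turning the shorter way round; what a row does not reach only later rows make up. A row lasts 1/10 s, in which the tool goes at most 50 mm and 8.59 degrees, less where a joint would pass 70% of its speed; a pose out of reach is approached as far as the arm can. A call with a number of a shift or a turn outside -1 to 1 is refused whole. A call with a gripper value outside its range is refused whole. The fingers move at their own pace and stop on an object; the grip force is fixed at half the most. Time passes only in rows, so rows that repeat a pose let the fingers close. It gives the time, the measured TCP pose, the force, the opening and the grip force at its end, in the units of the state.
- readout.read_state(): the state, without advancing time (a new reading comes with each control period).
- capture(name): name is "side" or "top" or "wrist"; returns (picture, depth): 480x640x3 uint8, red, green, blue; 480x640 float32, m along the optical axis (not along the pixel's ray), 0 where there is no reading.
- calibration(name): a dict with "mtx" (3x3 intrinsics, pixels), "k1" (the pictures are not rectified: a ray, as slopes to the right and down, at radius r is drawn at 1 + k1 r^2 times it, then the intrinsics apply), "T" (4x4, takes a point from camera to world coordinates); the wrist camera has in their place "mount" (4x4, takes a point from camera to tool coordinates, whose origin is the TCP and whose axes are the flange's). Camera axes: x right, y down, z forward; pixel columns grow to the right and rows downward; lengths in m; the calibration is good to about 2 mm. A picture is of the moment at which its call begins: read the wrist's pose just before it. calibration takes no time and is no camera call.
- bot.hand_in(): hands the job in; it is judged then, once.
Trained networks look in the newest picture that a camera, given by its name, has taken for a name from the list of things; names that differ only in an ending like _2 or _b are one class to them, and where a whole thing is asked for, a point or a joint stands for the part that bears it (a point fixed in the world has none). Each returns a list of dicts, best first, with "conf" (0 to 1); they miss things now and then, are a little off and sometimes report something else, mostly with a low value. They report only what shows in the picture. A call takes as long as a camera call.
- look_for(thing, camera): "extent" ([left, top, right, bottom] in pixels, round what is visible of it).
The state is a dict: "time_s": time; "joint_positions": joint angles; "qvel": joint speeds; "tau": joint torques, N m; "position": TCP position; "tcp_rot": TCP orientation; "force": force on the tool from outside, world axes, zero at the start; "moment": the same for the moment, N m; "opening": opening from 0.0 (shut) to 1.0 (fully open); "grasp_force": force on a finger pad.
Only numpy, scipy, OpenCV 4.12 (cv2) and the standard library are available. Lean on these libraries where they do the work, as an engineer would, in place of code of your own. Each camera call takes 0.05 s, during which the arm holds its last target. There are 200 camera calls.

## Task

Two stain vials and a red marker were left lying on the hood of the slide dryer. First stand both vials upright in the small clear box beside the dryer, with the vial that already stands there, and lay the marker flat in the grey pen tray; only then raise the hood to about 60 degrees from shut and keep holding it there for the slides to be taken out: it has no stay and falls shut if let go, so finish while still holding it. Leave the other things on the bench where they stand.

Things in the scene. Friction and masses are not known exactly. Their poses are not given: they have to be found in the camera images.
- slide_dryer: Slide dryer: white housing 260 x 300 mm and 58 mm high (heavy, does not move), with a hinged white hood with a grey window over a heated plate. Origin at the centre of its underside on the bench; x points from its front (control panel, towards the robot) to its back, y to its left. With the hood shut, the hood's flat top is 85 mm above the bench and covers x = -115 to +107 mm, y = -140 to +140 mm.
- hood (a joint): Opening angle of the hood in rad: 0 shut, grows as the front edge rises; stop at 1.31. Its hinge axis lies along the dryer's y at the back. The hood weighs about 0.6 kg, turns almost without friction and falls shut from every angle when let go.
- hood_hinge (a point): Middle of the hood's hinge line, at x = 105 mm, z = 62.5 mm in the dryer's frame; z up, y along the hinge.
- hood_bar (a point): Middle of the round steel bar of the hood's handle, which moves with the hood: the bar is 10 mm thick, 110 mm long, parallel to the hinge, on a post at each end, its centre line 35 mm above the hood's top, 30 mm behind its front edge. With the hood shut the bar is 190 mm in front of the hinge line and 57.5 mm above it. The point's x, y, z are those of the hood (z square to its top).
- vial_box: Small clear open plastic box, fixed, for the stain vials: 118 x 130 mm over the rim (x, y), 37 mm high, inside 102 x 114 mm, floor 2 mm thick. Origin at the centre of its underside. One vial with a white cap already stands in it near its +x side, 36 mm from the centre.
- pen_tray: Grey open pen tray, fixed: 200 mm long (x), 110 mm wide (y), 22 mm high (rim to 25 mm), walls 4 mm, floor 4 mm thick. Origin at the centre of its underside. A green pencil lies in it along its length at y = +37 mm.
- black_cap_vial_center (a point): Centre (half-way up) of the stain vial with the black cap: brown glass, 24 mm thick to 47 mm up, then a cap 19 mm thick, 57 mm high in all, about 30 g; stands upright on the hood; z along its axis, up.
- white_cap_vial_center (a point): Centre (half-way up) of the stain vial with the white cap and green label: brown glass, 24 mm thick to 47 mm up, then a cap 19 mm thick, 57 mm high in all, about 30 g; stands upright on the hood; z along its axis, up.
- marker_center (a point): Centre of the red and white marker pen: 135 mm long (its y), 16 mm thick, about 15 g; lies on the hood.
- stored_vial_center (a point): Centre (half-way up, 29 mm) of the white-capped vial with a pink-edged label that already stands in the clear box: 25 mm thick, 59 mm high. To be left there.
- beaker: Clear beaker, 57 mm wide, 66 mm high, to the left of the dryer; origin at its underside. To be left alone.
- jar: Small amber jar with a white cap, 45 mm wide, 55 mm high, to the right of the dryer; origin at its underside. To be left alone.

How it is judged:
By the outcome, as a careful person would: the job done as asked, in the order asked, and still so for the second after the job is handed in, while the arm keeps its last pose, push and grip.
It also fails if it takes over 70 s, if anything falls off the work surface, if the arm or the gripper's body presses on something with over 40 N, if the wrist force passes 120 N, or if a joint passes its speed limit or range.

## Working session

There is one attempt and no reset: what is moved stays moved. The work goes in short steps, Python scripts to look and compute and a shell command to move; the robot and the scene stay as the last step left them, time stands still between calls to the robot, and variables do not carry over. Pictures are saved under pics/ and viewed, at most 10 in all, crops included, and the job is handed in when it is done.

```bash
mkdir -p pics; cat > h.py <<'E'
import numpy as np, cv2
from rig import readout, capture, calibration, bot, look_for
def cam(name):
    c=calibration(name)
    if 'T' in c: return c,np.array(c['T'])
    s=readout.read_state(); W=np.eye(4); W[:3,:3]=s['tcp_rot']; W[:3,3]=s['position']
    return c,W@np.array(c['mount'])
def unproj(c,T,u,v,d):
    K=np.array(c['mtx']); x=np.array([(u-K[0,2])/K[0,0],(v-K[1,2])/K[1,1]]).astype(float); s=x.copy()
    for _ in range(10): s=x/(1+c['k1']*(s**2).sum(0))
    return T[:3,:3]@np.array([s[0]*d,s[1]*d,d])+T[:3,3]
def cloud(c,T,D):
    v,u=np.mgrid[:480,:640]; K=np.array(c['mtx']); x=np.stack([(u-K[0,2])/K[0,0],(v-K[1,2])/K[1,1]]); s=x.copy()
    for _ in range(10): s=x/(1+c['k1']*(s**2).sum(0))
    P=np.stack([s[0]*D,s[1]*D,D],-1)@T[:3,:3].T+T[:3,3]; P[D==0]=np.nan
    return P
def save(n,im): cv2.imwrite(f'pics/{n}.png',im[...,::-1])
E
python3 - <<'E'
from h import *
s=readout.read_state(); print(s['time_s'],np.round(s['tcp_rot'],3).tolist(),s['opening'])
for n in ['top','side']:
    c,T=cam(n); im,D=capture(n); save(n,im); np.save(n,cloud(c,T,D)); P=np.load(n+'.npy')
    print(n,np.round(T,2).tolist())
    for t in ['slide_dryer','hood_bar','vial_box','pen_tray','black_cap_vial_center','white_cap_vial_center','marker_center','stored_vial_center','beaker','jar']:
        for r in look_for(t,n)[:2]:
            e=np.array(r['extent']).astype(int); u,v=(e[0]+e[2])//2,(e[1]+e[3])//2
            print(t,round(r['conf'],2),e,np.round(P[v,u],3))
E
```

```text
0.0 [[0.971, 0.238, -0.0], [0.238, -0.971, 0.002], [0.0, -0.002, -1.0]] 0.996530451106008
top [[0.02, -0.99, 0.15, 0.39], [-1.0, -0.03, -0.02, 0.01], [0.02, -0.15, -0.99, 1.4], [0.0, 0.0, 0.0, 1.0]]
slide_dryer 0.78 [249  92 367 297] [0.686 0.045 0.088]
hood_bar 0.66 [247 193 364 283] [0.575 0.049 0.083]
vial_box 0.55 [441 259 493 305] [ 0.481 -0.378  0.001]
pen_tray 0.96 [162 238 215 321] [0.47  0.353 0.003]
black_cap_vial_center 0.49 [271 223 278 237] [0.584 0.121 0.143]
marker_center 0.78 [270 204 322 210] [0.65  0.073 0.094]
beaker 0.72 [196 196 222 220] [ 0.661  0.31  -0.002]
jar 0.84 [424 199 444 222] [ 0.661 -0.28   0.053]
side [[0.99, -0.08, 0.08, 0.42], [-0.12, -0.59, 0.8, -1.39], [-0.02, -0.8, -0.59, 1.12], [0.0, 0.0, 0.0, 1.0]]
slide_dryer 0.83 [262 208 438 286] [0.694 0.015 0.06 ]
slide_dryer 0.58 [265 208 356 277] [0.577 0.02  0.086]
hood_bar 0.72 [265 211 354 277] [0.574 0.013 0.085]
vial_box 0.73 [262 333 310 382] [ 0.473 -0.334 -0.002]
vial_box 0.7 [234 193 295 221] [0.46  0.349 0.007]
pen_tray 0.58 [234 190 296 222] [0.463 0.354 0.007]
black_cap_vial_center 0.24 [265 207 357 276] [0.581 0.023 0.088]
white_cap_vial_center 0.45 [310 234 318 254] [ 0.582 -0.039  0.121]
marker_center 0.58 [329 212 340 244] [0.653 0.056 0.104]
stored_vial_center 0.49 [299 344 308 366] [ 0.512 -0.375  0.043]
beaker 0.81 [311 191 331 209] [0.649 0.31  0.042]
```

```bash
python3 - <<'E'
import cv2,numpy as np
a=cv2.imread('pics/top.png')[80:330,150:510]; b=cv2.imread('pics/side.png')[180:400,200:460]
a=cv2.resize(a,None,fx=2.2,fy=2.2,interpolation=2); b=cv2.resize(b,None,fx=3,fy=2.6,interpolation=2)
cv2.imwrite('pics/topc.png',a); cv2.imwrite('pics/sidec.png',b)
E
```

```text
(no output)
```

View pics/topc.png

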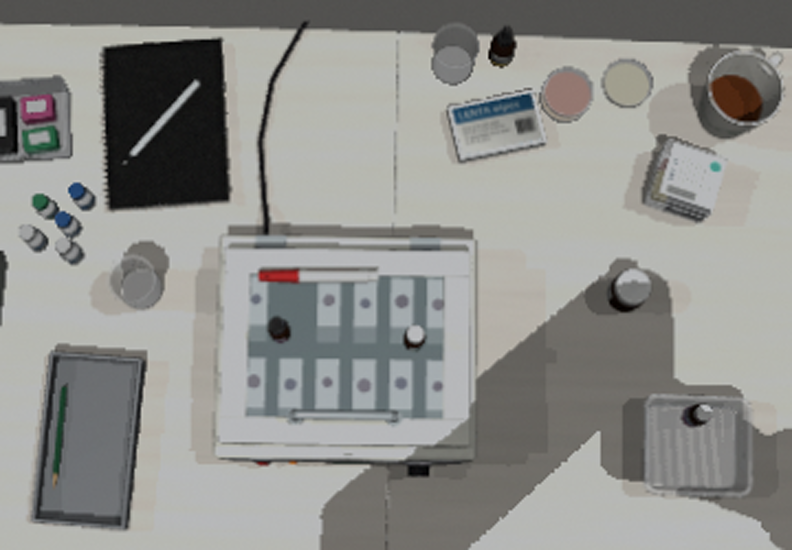

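View pics/sidec.png

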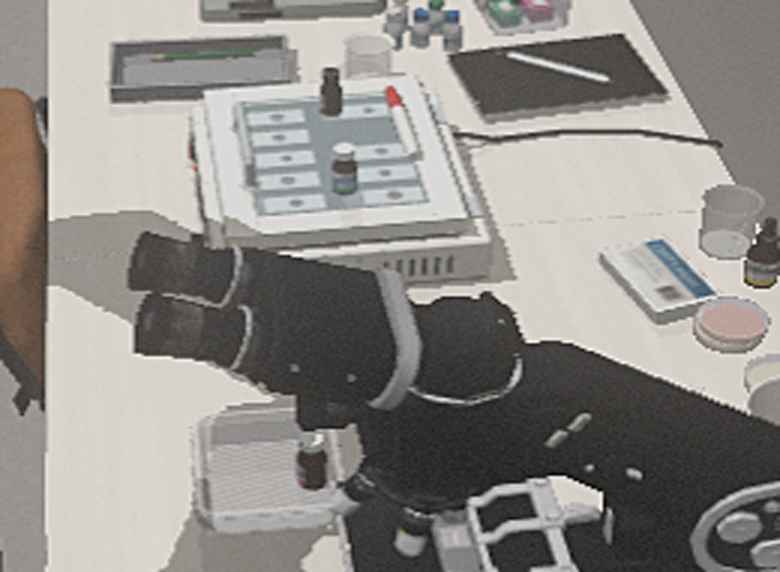

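The top view shows the dryer at (250-365, 188-288) px. The marker lies along y at the back, with the black vial left and the white vial right in mid-hood. The box is at (441-493, 259-305) with its vial at the back edge, and the tray is on the left. The side view shows a black microscope between the camera and the box. I'll measure these more precisely from the clouds.

```bash
python3 - <<'E'
import numpy as np,cv2
im=cv2.imread('pics/top.png')[...,::-1].astype(int); P=np.load('top.npy'); S=np.load('side.npy'); ims=cv2.imread('pics/side.png')[...,::-1].astype(int)
def rect(m,Q):
    q=Q[m][:,:2].astype(np.float32); r=cv2.minAreaRect(q*1000); print('rect c,size,ang',np.round(r[0],1),np.round(r[1],1),round(r[2],1),len(q))
def box(Q,x0,x1,y0,y1,z0,z1): return (Q[...,0]>x0)&(Q[...,0]<x1)&(Q[...,1]>y0)&(Q[...,1]<y1)&(Q[...,2]>z0)&(Q[...,2]<z1)
hood=box(P,.45,.8,-.16,.22,.075,.095); 
k=cv2.morphologyEx(hood.astype(np.uint8),cv2.MORPH_OPEN,np.ones((3,3)))>0; rect(k,P); print('hood z',np.median(P[hood][:,2]))
body=box(P,.45,.85,-.16,.22,.04,.095); k=cv2.morphologyEx(body.astype(np.uint8),cv2.MORPH_OPEN,np.ones((3,3)))>0; rect(k,P)
for nm,Q in(('top',P),('side',S)):
    m=box(Q,.5,.63,-.1,.2,.105,.17); n,l,st,c=cv2.connectedComponentsWithStats(m.astype(np.uint8))
    for i in range(1,n):
        if st[i,4]>3: q=Q[l==i]; print(nm,'above hood',len(q),np.round(q.min(0),3),np.round(q.max(0),3),np.round(q.mean(0),3))
R=(im[...,0]>120)&(im[...,1]<80); m=R&box(P,.6,.7,0,.2,.08,.12); print('red',np.round(P[m].mean(0),3),m.sum())
m=box(P,.6,.7,-.05,.2,.0935,.12); rect(m,P)
m=box(P,.3,.6,.28,.45,.015,.03);rect(m,P)
m=box(P,.38,.57,-.47,-.27,.027,.042);rect(m,P)
m=box(P,.38,.57,-.47,-.27,.05,.07);rect(m,P); print(P[m].mean(0) if m.any() else'')
m=box(S,.38,.57,-.47,-.27,.05,.07); print('side',S[m].mean(0),m.sum())
# tall things nearby
for nm,Q in(('top',P),('side',S)):
    m=box(Q,.2,1.2,-1.2,-.2,.1,.6); q=Q[m]; 
    H,xe,ye=np.histogram2d(q[:,0],q[:,1],bins=[np.arange(.2,1.21,.1),np.arange(-1.2,-.19,.1)]); print(nm);print(H.astype(int))
    if len(q):print(q[:,2].max())
E
```

```text
rect c,size,ang [578.5  44.5] [223.4 278.8] 0.6 9215
hood z 0.08426707021728785
rect c,size,ang [581.4  44.4] [263.8 299.6] 0.4 11219
top above hood 85 [0.579 0.109 0.106] [0.599 0.131 0.146] [0.588 0.119 0.132]
top above hood 83 [ 0.574 -0.041  0.107] [ 0.594 -0.019  0.148] [ 0.583 -0.03   0.132]
top above hood 51 [ 0.5   -0.014  0.117] [0.503 0.101 0.127] [0.501 0.043 0.123]
side above hood 90 [0.577 0.099 0.106] [0.599 0.128 0.149] [0.588 0.113 0.125]
side above hood 109 [ 0.571 -0.049  0.106] [ 0.594 -0.017  0.145] [ 0.582 -0.037  0.126]
red [0.653 0.121 0.098] 77
rect c,size,ang [654.5  52.2] [ 35.  185.4] 7.4 298
rect c,size,ang [468.9 346.3] [113.4 202. ] 87.0 560
rect c,size,ang [ 478.6 -369.3] [128.6 118.9] 89.7 446
rect c,size,ang [ 513.9 -369.1] [19.4 18.5] 87.6 56
[ 0.51414464 -0.36820258  0.05893571]
side [ 0.51264646 -0.37233187  0.05838024] 63
top
[[   0    0    0    0    0   16   15    0    0   24]
 [   0    0    0    0    0    0   68    0    0    0]
 [   0    0    0    0    0   57 1477    0    0    0]
 [   0    0    0    0    0  406 3610    0    0    0]
 [   0    0  
[... 179 characters left out ...]
690 1790 1807 1919]
 [   0    0    0   73  649 1567 2087 1922 1839 1627]
 [   0    0    0    0    0    0    0    0    0    0]]
0.5999298896688086
side
[[   0    0    0    0    0  597  190    0    0  846]
 [   0    0    0    0    0   87   88    0    0    0]
 [   0    0    0    0    0 1835 1202    0    0    0]
 [   0    0    0    0    0 5170 1400    0    0    0]
 [   0    0    0    0    0 4030 1354    0    0    0]
 [   0    0    0    0    0 3382  475    0    0    0]
 [   0    0    0    7  645  790  167    0    0    0]
 [   0    0    0 1663 6121 7114 5761 4608 3950 3057]
 [   0    0    0  465 1485 1600 1348 1146  782  877]
 [   0    0    0    0    0    0    0    0    0    0]]
0.5999942566868401
```

```bash
cat >> h.py <<'E'
from scipy.spatial.transform import Rotation as Ro
def go(p,yaw,grasp=True):
    """print shift/turn (units) from present pose to grasp point p, tool down, tool x at yaw deg"""
    s=readout.read_state(); R=np.array(s['tcp_rot']); a=np.radians(yaw)
    x=np.array([np.cos(a),np.sin(a),0]); z=np.array([0,0,-1.]); Rt=np.stack([x,np.cross(z,x),z],1)
    t=np.array(p,float)+([0,0,.051] if grasp else 0)
    d=R.T@(t-np.array(s['position']))/.2; r=Ro.from_matrix(R.T@Rt).as_rotvec()/np.pi
    print(p,yaw,'->',np.round(d,3),np.round(r,4)); return d,r
E
python3 - <<'E'
from h import *
print(np.round(calibration('wrist')['mount'],3).tolist())
for n in('top','side'):
    P=np.load(n+'.npy')
    for x0 in np.arange(.2,.9,.1):
        m=(P[...,0]>x0)&(P[...,0]<x0+.1)&(P[...,1]>-.75)&(P[...,1]<-.44)&(P[...,2]>.05)&(P[...,2]<.6)
        q=P[m]
        if len(q): print(n,round(x0,1),'ymax',np.round(np.percentile(q[:,1],99),3),'zmax',np.round(q[:,2].max(),3), 'ymax z>.1',np.round(np.percentile(q[q[:,2]>.1][:,1],99),3) if (q[:,2]>.1).any() else '')
go([.52,.045,.25],90); 
E
```

```text
[[-0.0, -0.954, -0.301, 0.084], [1.0, -0.0, -0.001, 0.0], [0.001, -0.301, 0.954, -0.091], [0.0, 0.0, 0.0, 1.0]]
top 0.2 ymax -0.516 zmax 0.532 ymax z>.1 -0.516
top 0.3 ymax -0.543 zmax 0.45 ymax z>.1 -0.543
top 0.4 ymax -0.541 zmax 0.464 ymax z>.1 -0.541
top 0.5 ymax -0.528 zmax 0.431 ymax z>.1 -0.528
top 0.6 ymax -0.528 zmax 0.408 ymax z>.1 -0.528
top 0.7 ymax -0.541 zmax 0.317 ymax z>.1 -0.554
top 0.8 ymax -0.452 zmax 0.247 ymax z>.1 -0.555
side 0.2 ymax -0.555 zmax 0.595 ymax z>.1 -0.555
side 0.3 ymax -0.544 zmax 0.451 ymax z>.1 -0.544
side 0.4 ymax -0.553 zmax 0.465 ymax z>.1 -0.552
side 0.5 ymax -0.555 zmax 0.429 ymax z>.1 -0.555
side 0.6 ymax -0.551 zmax 0.407 ymax z>.1 -0.55
side 0.7 ymax -0.571 zmax 0.316 ymax z>.1 -0.571
side 0.8 ymax -0.568 zmax 0.246 ymax z>.1 -0.568
[0.52, 0.045, 0.25] 90 -> [ 2.578 -2.723 -0.044] [ 0.     -0.     -0.4234]
```

```bash
python3 -m pendant '[[0.95,-1,-0.1,0,0,0,-1],[0.95,-1,-0.1,0,0,0,-1],[0.95,-1,-0.1,0,0,-0.2,-1],[0.95,-1,-0.1,0,0,-0.2,-1],[0.95,-1,-0.1,0,0,-0.2,-1],[0.95,-1,-0.1,0,0,-0.2,-1]]'; python3 -c "
from h import *
go([.52,.045,.25],90)"
```

```text
time_s: 1.7
position: [0.2868, -0.3636, 0.3125]
tcp_rot: [[0.661, 0.751, 0.0], [0.751, -0.661, 0.002], [0.002, -0.001, -1.0]]
force: [0.2, 1.1, 0.2]
opening: 0.999
grasp_force: 0.0
[0.52, 0.045, 0.25] 90 -> [ 2.304 -0.475  0.062] [-2.000e-04 -6.000e-04 -2.298e-01]
```

```bash
python3 -m pendant '[[1,-0.2,0.03,0,0,-0.2298,-1],[1,-0.2,0.03,0,0,-0.2298,-1],[1,-0.2,0.03,0,0,-0.2298,-1],[1,-0.2,0.03,0,0,-0.2298,-1],[1,-0.2,0.03,0,0,-0.2298,-1],[1,-0.2,0.03,0,0,-0.2298,-1]]' | head -2;  python3 -c "
from h import *
go([.52,.03,.25],90)"
```

```text
time_s: 2.3
position: [0.3901, -0.19, 0.3064]
[0.52, 0.03, 0.25] 90 -> [1.103 0.645 0.027] [ 0.0001  0.0001 -0.0013]
```

```bash
python3 -m pendant '[[1,0.6,-0.2,0,0,-0.0013,-1],[1,0.6,-0.2,0,0,-0.0013,-1],[1,0.6,-0.2,0,0,-0.0013,-1],[1,0.6,-0.2,0,0,-0.0013,-1],[1,0.6,-0.2,0,0,-0.0013,-1],[1,0.6,-0.2,0,0,-0.0013,-1],[1,0.6,-0.2,0,0,-0.0013,-1]]' | head -2;  python3 - <<'E'
from h import *
c,T=cam('wrist'); im,D=capture('wrist'); save('w1',im); P=cloud(c,T,D); np.save('w1',P)
for t in ['hood_bar','black_cap_vial_center','white_cap_vial_center','marker_center']:
    for r in look_for(t,'wrist')[:2]: print(t,round(r['conf'],2),np.array(r['extent']).astype(int))
m=(P[...,2]>.11)&(P[...,2]<.2)&(P[...,0]>.45)&(P[...,0]<.7)
n,l,st,_=cv2.connectedComponentsWithStats(m.astype(np.uint8))
for i in range(1,n):
    if st[i,4]>100: q=P[l==i]; print(st[i],np.round(np.percentile(q,1,0),3),np.round(np.percentile(q,99,0),3)); print('   top',np.round(q[q[:,2]>q[:,2].max()-.006].mean(0),3))
m=(P[...,2]>.092)&(P[...,2]<.11)&(P[...,0]>.63)&(P[...,0]<.68)
q=P[m]; print('marker',cv2.minAreaRect((q[:,:2]*1000).astype(np.float32)),np.percentile(q,1,0),np.percentile(q,99,0))
m=(P[...,2]>.08)&(P[...,2]<.089); print('hood z',np.median(P[m][:,2]))
go([.583,-.032,.127],90)
E
```

```text
time_s: 3.0
position: [0.5113, 0.0067, 0.3462]
hood_bar 0.92 [267   9 517 304]
black_cap_vial_center 0.56 [393  73 431 102]
white_cap_vial_center 0.86 [381 235 410 272]
[398  71  36  31 850] [0.58  0.108 0.111] [0.6   0.129 0.141]
   top [0.591 0.119 0.14 ]
[ 295  107   15  135 1497] [ 0.493 -0.012  0.116] [0.503 0.102 0.124]
   top [0.498 0.047 0.122]
[384 243  30  33 702] [ 0.574 -0.039  0.111] [ 0.595 -0.019  0.141]
   top [ 0.586 -0.03   0.139]
marker ((656.1484375, 78.3043212890625), (16.089616775512695, 134.6298370361328), 1.1962025165557861) [0.64844028 0.01298902 0.09221655] [0.66323656 0.14370433 0.10003668]
hood z 0.08304417284277688
[0.583, -0.032, 0.127] 90 -> [-0.187  0.364  0.84 ] [-0.0003  0.     -0.0022]
```

View pics/w1.png

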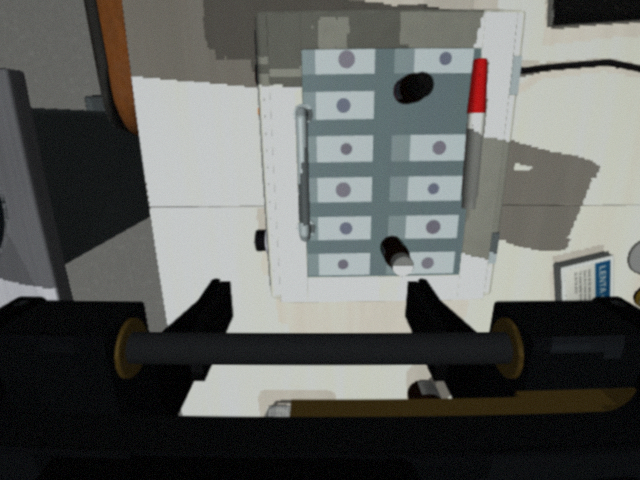

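The wrist picture shows the white vial at (396, 255), the black vial at (412, 87), the marker at column ~478 from row 60 to 208, and the bar at column ~303 from row 107 to 240. These agree with the cloud. Next I grasp the white vial.

```bash
python3 -m pendant '[[-0.177,0.374,0.475,0,0,-0.0022,-1],[-0.177,0.374,0.475,0,0,-0.0022,-1],[-0.177,0.374,0.475,0,0,-0.0022,-1],[-0.177,0.374,0.475,0,0,-0.0022,-1],[-0.177,0.374,0.65,0,0,-0.0022,-1],[-0.177,0.374,0.85,0,0,-0.0022,-1],[-0.177,0.374,0.85,0,0,-0.0022,-1],[-0.177,0.374,0.85,0,0,-0.0022,-1]]' | head -2; python3 -m pendant '[[0,0,0,0,0,0,0.6],[0,0,0,0,0,0,0.8],[0,0,0,0,0,0,1],[0,0,0,0,0,0,1],[0,0,0,0,0,0,1],[0,0,0,0,0,0,1]]'
```

```text
time_s: 4.05
position: [0.5853, -0.0285, 0.1771]
time_s: 4.65
position: [0.5858, -0.0283, 0.1764]
tcp_rot: [[-0.003, 1.0, 0.0], [1.0, 0.003, -0.0], [-0.0, 0.0, -1.0]]
force: [-1.1, 0.1, -0.5]
opening: 0.54
grasp_force: 0.0
```

Still closing, so I'll wait a few rows and then lift.

```bash
python3 -m pendant '[[0,0,0,0,0,0,1],[0,0,0,0,0,0,1],[0,0,0,0,0,0,1],[0,0,0,0,0,0,1],[0,0,0,0,0,0,1]]'; python3 -c "
from h import *
go([.464,-.378,.17],90);go([.464,-.378,.045],90)"
```

```text
time_s: 5.15
position: [0.5857, -0.0284, 0.1761]
tcp_rot: [[-0.003, 1.0, -0.0], [1.0, 0.003, 0.0], [0.0, -0.0, -1.0]]
force: [0.9, -0.5, -0.6]
opening: 0.264
grasp_force: 30.0
[0.464, -0.378, 0.17] 90 -> [-1.746 -0.614 -0.224] [-0.0001 -0.      0.0009]
[0.464, -0.378, 0.045] 90 -> [-1.746 -0.613  0.401] [-0.0001 -0.      0.0009]
```

```bash
python3 -m pendant '[[0,0,-0.15,0,0,0,1],[0,0,-0.35,0,0,0,1],[-0.2,-0.05,-0.4,0,0,0,1],[-0.4,-0.15,-0.4,0,0,0,1],[-0.6,-0.2,-0.4,0,0,0,1],[-0.8,-0.25,-0.4,0,0,0,1],[-1,-0.3,-0.4,0,0,0,1],[-1,-0.3,-0.4,0,0,0,1]]' | egrep 'pos|open|grasp' ; python3 -c "
from h import *
go([.464,-.378,.17],90)"
```

```text
position: [0.5257, -0.2337, 0.2564]
opening: 0.268
grasp_force: 30.0
[0.464, -0.378, 0.17] 90 -> [-0.722 -0.307  0.179] [ 0.0004  0.001  -0.0008]
```

```bash
python3 -m pendant '[[-0.2,-0.1,0.06,0,0,0,1],[-0.4,-0.2,0.1,0,0,0,1],[-0.6,-0.25,0.14,0,0,0,1],[-0.7,-0.3,0.18,0,0,0,1],[-0.745,-0.31,0.18,0,0,0,1],[-0.745,-0.31,0.18,0,0,0,1]]' | egrep 'pos|open|grasp' ; python3 - <<'E'
from h import *
c,T=cam('wrist'); im,D=capture('wrist'); save('w2',im); P=cloud(c,T,D)
for t in ['vial_box','stored_vial_center']:
    for r in look_for(t,'wrist')[:2]: print(t,round(r['conf'],2),np.array(r['extent']).astype(int))
m=(P[...,2]>.028)&(P[...,2]<.042)&(P[...,0]>.38)&(P[...,0]<.58)&(P[...,1]>-.47)&(P[...,1]<-.27)
q=P[m]; print('rim',len(q),np.percentile(q,1,0),np.percentile(q,99,0))
m=(P[...,2]>.05)&(P[...,2]<.065)&(P[...,0]>.48)&(P[...,0]<.56)&(P[...,1]>-.41)&(P[...,1]<-.33)
print('stored',m.sum(),P[m].mean(0) if m.any() else '')
go([.463,-.378,.044],90)
E
```

```text
position: [0.4647, -0.3781, 0.2201]
opening: 0.268
grasp_force: 30.0
vial_box 0.8 [263 132 418 298]
stored_vial_center 0.72 [361 201 399 244]
rim 4280 [ 0.42060062 -0.43152264  0.02827799] [ 0.53711022 -0.30418212  0.04022305]
stored 630 [ 0.51435585 -0.3683658   0.05816558]
[0.463, -0.378, 0.044] 90 -> [-0.01  -0.012  0.628] [ 0.0001 -0.0002  0.0014]
```

View pics/w2.png

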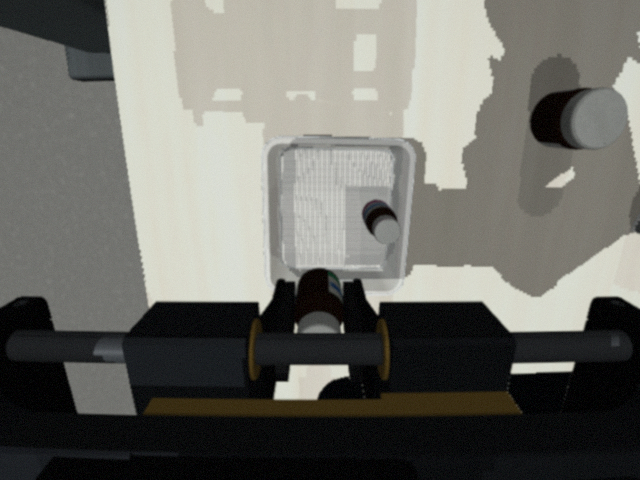

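The picture shows the box rim at (263-418, 132-298), the stored vial at (380, 222), and the held vial upright at (320, 300). The place is clear, so I lower the vial and release with a small opening.

```bash
python3 -m pendant '[[-0.01,-0.012,0.2,0,0,0.0014,1],[-0.01,-0.012,0.4,0,0,0.0014,1],[-0.01,-0.012,0.5,0,0,0.0014,1],[-0.01,-0.012,0.58,0,0,0.0014,1],[-0.01,-0.012,0.61,0,0,0.0014,1],[-0.01,-0.012,0.628,0,0,0.0014,1],[-0.01,-0.012,0.628,0,0,0.0014,1],[-0.01,-0.012,0.628,0,0,0.0014,1]]';  python3 -m pendant '[[0,0,0.005,0,0,0,1],[0,0,0.005,0,0,0,0.25],[0,0,0.005,0,0,0,0.25],[0,0,0.005,0,0,0,0.25]]'
```

```text
time_s: 7.5
position: [0.463, -0.3799, 0.0957]
tcp_rot: [[0.001, 1.0, 0.001], [1.0, -0.001, -0.001], [-0.001, 0.001, -1.0]]
force: [0.2, 1.0, 0.5]
opening: 0.267
grasp_force: 30.0
time_s: 7.9
position: [0.4624, -0.3799, 0.0939]
tcp_rot: [[0.002, 1.0, 0.0], [1.0, -0.002, -0.0], [-0.0, 0.0, -1.0]]
force: [-0.3, 0.3, -0.2]
opening: 0.364
grasp_force: 0.0
```

```bash
python3 -m pendant '[[0,0,-0.1,0,0,0,0.25],[0,0,-0.3,0,0,0,0.25],[0,0,-0.5,0,0,0,-0.2],[0.2,0,-0.65,0,0,0,-0.5],[0.4,0.1,-0.65,0,0,0,-0.5],[0.6,0.2,-0.65,0,0,0,-0.5],[0.8,0.25,-0.65,0,0,0,-0.5],[1,0.3,-0.65,0,0,0,-0.5]]' | egrep 'pos|open'; python3 - <<'E'
from h import *
c,T=cam('side'); im,D=capture('side'); save('s2',cv2.resize(im[320:390,240:330],None,fx=6,fy=6,interpolation=2))
c,T=cam('top'); im,D=capture('top');P=cloud(c,T,D)
for z0 in(.048,):
    m=(P[...,2]>z0)&(P[...,2]<.07)&(P[...,0]>.42)&(P[...,0]<.54)&(P[...,1]>-.43)&(P[...,1]<-.3)
    n,l,st,_=cv2.connectedComponentsWithStats(m.astype(np.uint8))
    for i in range(1,n): print(st[i,4],np.round(P[l==i].mean(0),3),P[l==i][:,2].max())
save('t2',cv2.resize(im[240:320,420:520],None,fx=6,fy=6,interpolation=2))
go([.59,.119,.2],90)
E
```

```text
position: [0.523, -0.1783, 0.224]
opening: 0.734
57 [ 0.514 -0.368  0.058] 0.06309820505050312
52 [ 0.462 -0.382  0.057] 0.0631001622361671
[0.59, 0.119, 0.2] 90 -> [ 1.468  0.343 -0.134] [-0.0005 -0.0008  0.0012]
```

View pics/t2.png

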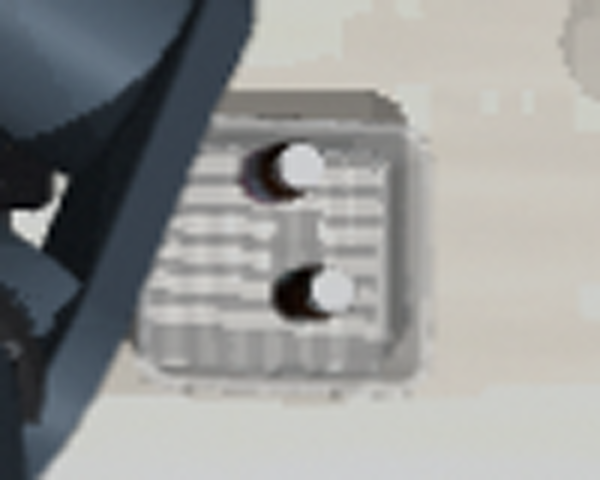

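The new vial stands upright in the box at crop (330, 290), beside the stored one at (298, 168). Next is the black-cap vial.

```bash
python3 -m pendant '[[0.25,0.05,-0.134,0,0,0.0012,-0.5],[0.5,0.1,-0.134,0,0,0.0012,-0.5],[0.75,0.15,-0.134,0,0,0.0012,-0.5],[1,0.2,-0.134,0,0,0.0012,-0.5],[1,0.343,-0.134,0,0,0.0012,-0.5],[1,0.343,-0.134,0,0,0.0012,-0.5]]' | egrep 'pos|open'; python3 -c "
from h import *
go([.590,.119,.2],90);go([.590,.119,.125],90)"
```

```text
position: [0.5951, 0.0215, 0.2511]
opening: 0.753
[0.59, 0.119, 0.2] 90 -> [ 0.487 -0.026  0.   ] [ 0.0019  0.0002 -0.0006]
[0.59, 0.119, 0.125] 90 -> [ 0.488 -0.029  0.375] [ 0.0019  0.0002 -0.0006]
```

```bash
python3 -m pendant '[[0.25,-0.028,0,0,0,0,-0.5],[0.488,-0.028,0,0,0,0,-0.5],[0.488,-0.028,0,0,0,0,-0.5],[0.488,-0.028,0.15,0,0,0,-0.5],[0.488,-0.028,0.3,0,0,0,-0.5],[0.488,-0.028,0.37,0,0,0,-0.5],[0.488,-0.028,0.37,0,0,0,-0.5],[0.488,-0.028,0.37,0,0,0,0.5]]' | egrep 'pos|open'; python3 -m pendant '[[0,0,0,0,0,0,1],[0,0,0,0,0,0,1],[0,0,0,0,0,0,1],[0,0,0,0,0,0,1],[0,0,0,0,0,0,1],[0,0,0,0,0,0,1],[0,0,0,0,0,0,1]]'| egrep 'pos|open|grasp|force'
```

```text
position: [0.587, 0.1168, 0.1769]
opening: 0.716
position: [0.5867, 0.1178, 0.1767]
force: [0.1, -0.6, 2.3]
opening: 0.26
grasp_force: 29.9
```

```bash
python3 -m pendant '[[0,0,-0.15,0,0,0,1],[0,0,-0.35,0,0,0,1],[-0.2,0,-0.4,0,0,0,1],[-0.4,0,-0.4,0,0,0,1],[-0.6,0,-0.4,0,0,0,1],[-0.8,0,-0.4,0,0,0,1],[-1,-0.1,-0.4,0,0,0,1],[-1,-0.1,-0.4,0,0,0,1]]' | egrep 'pos|open' ; python3 -m pendant '[[-0.2,-0.1,0,0,0,0,1],[-0.4,-0.15,0,0,0,0,1],[-0.6,-0.25,0,0,0,0,1],[-0.8,-0.35,0,0,0,0,1],[-1,-0.45,0.1,0,0,0,1],[-1,-0.5,0.15,0,0,0,1],[-1,-0.5,0.15,0,0,0,1]]' | egrep 'pos|open|grasp'; python3 -c "
from h import *
go([.463,-.333,.1],90);go([.463,-.333,.044],90)"
```

```text
position: [0.5635, -0.0865, 0.256]
opening: 0.259
position: [0.4623, -0.2812, 0.2247]
opening: 0.263
grasp_force: 29.9
[0.463, -0.333, 0.1] 90 -> [-0.26   0.007  0.368] [-0.0013 -0.0013 -0.0026]
[0.463, -0.333, 0.044] 90 -> [-0.261  0.009  0.648] [-0.0013 -0.0013 -0.0026]
```

```bash
python3 -m pendant '[[-0.26,0.008,0,0,0,0,1],[-0.26,0.008,0.2,0,0,0,1],[-0.26,0.008,0.4,0,0,0,1],[-0.26,0.008,0.5,0,0,0,1],[-0.26,0.008,0.58,0,0,0,1],[-0.26,0.008,0.62,0,0,0,1],[-0.26,0.008,0.648,0,0,0,1],[-0.26,0.008,0.648,0,0,0,1]]'|egrep 'pos|force';  python3 -m pendant '[[0,0,0.007,0,0,0,1],[0,0,0.007,0,0,0,0.25],[0,0,0.007,0,0,0,0.25],[0,0,0.007,0,0,0,0.25]]'|egrep 'pos|force|open'
```

```text
position: [0.4663, -0.3331, 0.0969]
force: [0.2, 0.5, -0.4]
grasp_force: 29.9
position: [0.4658, -0.3339, 0.096]
force: [-0.7, 0.5, 0.0]
opening: 0.366
grasp_force: 0.0
```

```bash
python3 -m pendant '[[0,0,-0.1,0,0,0,0.25],[0,0,-0.3,0,0,0,0.25],[0,0,-0.5,0,0,0,0.2],[0.2,0,-0.65,0,0,0,0.1],[0.4,0.1,-0.65,0,0,0,0],[0.6,0.2,-0.65,0,0,0,-0.2],[0.8,0.3,-0.65,0,0,0,-0.2],[1,0.5,-0.65,0,0,0,-0.2]]' | egrep 'pos|open';  python3 -m pendant '[[0.2,0.1,0,0,0,0,-0.2],[0.4,0.2,0,0,0,0,-0.2],[0.6,0.3,0,0,0,0,-0.2],[0.8,0.4,0,0,0,0,-0.2],[1,0.45,0,0,0,0,-0.2],[1,0.45,0,0,0,0,-0.2]]' | egrep 'pos|open'; python3 - <<'E'
from h import *
c,T=cam('top'); im,D=capture('top');P=cloud(c,T,D)
m=(P[...,2]>.048)&(P[...,2]<.07)&(P[...,0]>.42)&(P[...,0]<.54)&(P[...,1]>-.43)&(P[...,1]<-.3)
n,l,st,_=cv2.connectedComponentsWithStats(m.astype(np.uint8))
for i in range(1,n): print(st[i,4],np.round(P[l==i].mean(0),3),P[l==i][:,2].max())
c,T=cam('wrist'); im,D=capture('wrist');P=cloud(c,T,D)
m=(P[...,2]>.092)&(P[...,2]<.11)&(P[...,0]>.63)&(P[...,0]<.68); q=P[m]; print('marker',cv2.minAreaRect((q[:,:2]*1000).astype(np.float32)))
go([.656,.078,.16],91);go([.656,.078,.107],91)
E
```

```text
position: [0.5608, -0.1366, 0.2258]
opening: 0.586
position: [0.6538, 0.066, 0.2256]
opening: 0.595
57 [ 0.514 -0.368  0.059] 0.06562485129040763
51 [ 0.465 -0.33   0.057] 0.06451038001596188
54 [ 0.462 -0.382  0.056] 0.06683345879405378
marker ((656.3948974609375, 78.23490905761719), (15.731849670410156, 134.6468505859375), 0.724334716796875)
[0.656, 0.078, 0.16] 91 -> [0.081 0.016 0.072] [-0.0002  0.0002 -0.0064]
[0.656, 0.078, 0.107] 91 -> [0.081 0.016 0.337] [-0.0002  0.0002 -0.0064]
```

All three vials stand in the box. Next is the marker.

```bash
python3 -m pendant '[[0.081,0.014,0.07,0,0,-0.0064,-0.2],[0.081,0.014,0.15,0,0,-0.0064,-0.2],[0.081,0.014,0.23,0,0,-0.0064,-0.2],[0.081,0.014,0.3,0,0,-0.0064,-0.2],[0.081,0.014,0.337,0,0,-0.0064,-0.2],[0.081,0.014,0.337,0,0,-0.0064,-0.2],[0.081,0.014,0.337,0,0,-0.0064,0.5],[0.081,0.014,0.337,0,0,-0.0064,1]]' | egrep 'pos|open|force'; python3 -m pendant '[[0,0,0,0,0,0,1],[0,0,0,0,0,0,1],[0,0,0,0,0,0,1],[0,0,0,0,0,0,1],[0,0,0,0,0,0,1],[0,0,0,0,0,0,1]]'| egrep 'pos|open|force'
```

```text
position: [0.6564, 0.0768, 0.1587]
force: [0.5, 0.9, -0.6]
opening: 0.492
grasp_force: 0.0
position: [0.6562, 0.0769, 0.1583]
force: [0.3, 0.4, 1.9]
opening: 0.169
grasp_force: 30.0
```

```bash
python3 -m pendant '[[0,0,-0.1,0,0,0,1],[0,0,-0.3,0,0,0,1],[0,-0.2,-0.5,0,0,0,1],[0.2,-0.4,-0.5,0,0,-0.05,1],[0.4,-0.6,-0.5,0,0,-0.1,1],[0.6,-0.75,-0.5,0,0,-0.15,1],[0.8,-0.85,-0.5,0,0,-0.2,1],[0.9,-0.95,-0.5,0,0,-0.25,1]]' | egrep 'pos|open';  python3 -c "
from h import *
go([.469,.32,.2],177)"
```

```text
position: [0.4619, 0.256, 0.2583]
opening: 0.161
[0.469, 0.32, 0.2] 177 -> [0.204 0.249 0.037] [ 3.000e-04  1.000e-04 -2.377e-01]
```

```bash
python3 -m pendant '[[0.2,0.25,0.04,0,0,-0.05,1],[0.2,0.25,0.04,0,0,-0.1,1],[0.2,0.25,0.04,0,0,-0.15,1],[0.2,0.25,0.04,0,0,-0.2,1],[0.2,0.25,0.04,0,0,-0.238,1],[0.2,0.25,0.04,0,0,-0.238,1]]' | egrep 'pos|open|grasp'; python3 - <<'E'
from h import *
c,T=cam('wrist'); im,D=capture('wrist'); save('w3',im); P=cloud(c,T,D)
for t in ['pen_tray','marker_center']:
    for r in look_for(t,'wrist')[:2]: print(t,round(r['conf'],2),np.array(r['extent']).astype(int))
m=(P[...,2]>.017)&(P[...,2]<.032)&(P[...,0]>.3)&(P[...,0]<.65)&(P[...,1]>.25)&(P[...,1]<.45); q=P[m]
if m.any(): print('tray wrist',m.sum(),cv2.minAreaRect((q[:,:2]*1000).astype(np.float32)))
Pt=np.load('top.npy'); m=(Pt[...,2]>.013)&(Pt[...,2]<.032)&(Pt[...,0]>.3)&(Pt[...,0]<.6)&(Pt[...,1]>.25)&(Pt[...,1]<.45); q=Pt[m]
print(cv2.minAreaRect((q[:,:2]*1000).astype(np.float32)),cv2.boxPoints(cv2.minAreaRect((q[:,:2]*1000).astype(np.float32))))
c,T=cam('side'); im,D=capture('side'); P=cloud(c,T,D)
m=(P[...,2]>.13)&(P[...,2]<.2)&(P[...,0]>.35)&(P[...,0]<.6)&(P[...,1]>.25)&(P[...,1]<.4)&(im.max(-1)>90); q=P[m]; print('held',m.sum(),np.percentile(q,2,0),np.percentile(q,98,0)) if m.any() else 0
save('s3',cv2.resize(im[130:250,190:350],None,fx=4,fy=4,interpolation=2))
E
```

```text
position: [0.4715, 0.3176, 0.2499]
opening: 0.168
grasp_force: 30.0
pen_tray 0.9 [284  97 422 308]
marker_center 0.56 [301 158 338 397]
marker_center 0.38 [  0 237 166 415]
tray wrist 3323 ((499.7259216308594, 345.0988464355469), (112.38121795654297, 262.5346374511719), 87.09577178955078)
((468.85211181640625, 346.2850036621094), (113.44281005859375, 201.99522399902344), 86.96721649169922) [[364.995   294.98654]
 [566.7073  284.29953]
 [572.7092  397.58347]
 [370.99695 408.27048]]
held 168 [0.40320442 0.30038193 0.17835012] [0.53136636 0.32613094 0.19614544]
```

View pics/w3.png

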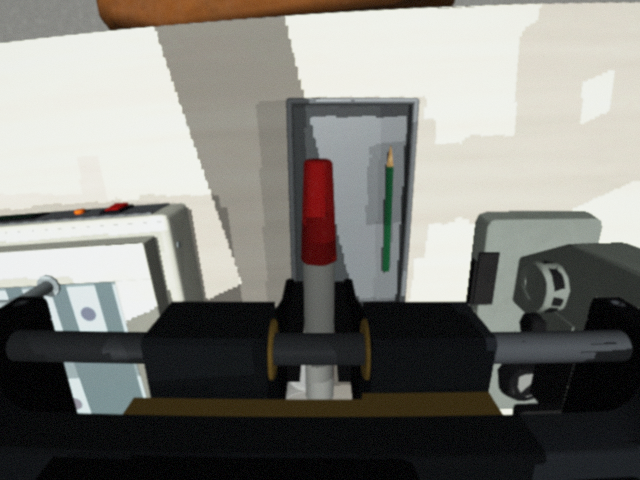

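View pics/s3.png

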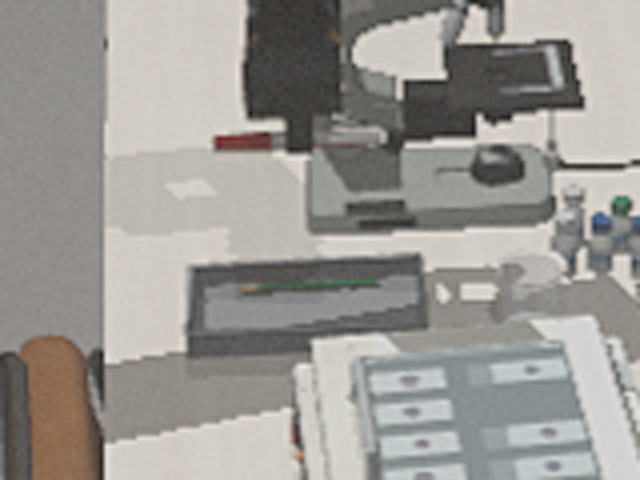

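The marker is held level, along x. The tray lies below it at (284-422, 97-308), with the pencil at column ~388 on the far side. There is a grey instrument beyond the tray, so I'll check its clearance.

```bash
python3 - <<'E'
from h import *
for n in('top','side'):
    P=np.load(n+'.npy')
    for x0 in np.arange(.3,.75,.05):
        q=P[(P[...,0]>x0)&(P[...,0]<x0+.05)&(P[...,1]>.41)&(P[...,1]<.65)&(P[...,2]>.04)]
        if len(q)>5: print(n,round(x0,2),'ymin',np.round(np.percentile(q[:,1],1),3),'zmax',q[:,2].max().round(3))
a=np.radians(-3)
for yy in(-.012,-.018): 
    p=np.array([.469,.346])+yy*np.array([-np.sin(a),np.cos(a)]); print(p)
    go([*p,.1],177);go([*p,.0275],177)
E
```

```text
top 0.45 ymin 0.482 zmax 0.214
top 0.5 ymin 0.479 zmax 0.35
top 0.55 ymin 0.478 zmax 0.364
top 0.6 ymin 0.464 zmax 0.332
top 0.65 ymin 0.46 zmax 0.299
top 0.7 ymin 0.413 zmax 0.134
side 0.45 ymin 0.483 zmax 0.217
side 0.5 ymin 0.476 zmax 0.354
side 0.55 ymin 0.475 zmax 0.363
side 0.6 ymin 0.46 zmax 0.33
side 0.65 ymin 0.42 zmax 0.3
side 0.7 ymin 0.413 zmax 0.134
[0.46837197 0.33401645]
[np.float64(0.46837196852508467), np.float64(0.3340164455829451), 0.1] 177 -> [0.022 0.082 0.495] [-0.     -0.     -0.0026]
[np.float64(0.46837196852508467), np.float64(0.3340164455829451), 0.0275] 177 -> [0.022 0.082 0.858] [-0.     -0.     -0.0026]
[0.46805795 0.32802467]
[np.float64(0.46805795278762696), np.float64(0.3280246683744176), 0.1] 177 -> [0.022 0.052 0.495] [-0.     -0.     -0.0026]
[np.float64(0.46805795278762696), np.float64(0.3280246683744176), 0.0275] 177 -> [0.021 0.052 0.858] [-0.     -0.     -0.0026]
```

```bash
python3 -m pendant '[[0.022,0.07,0.2,0,0,-0.0026,1],[0.022,0.07,0.4,0,0,-0.0026,1],[0.022,0.07,0.55,0,0,-0.0026,1],[0.022,0.07,0.68,0,0,-0.0026,1],[0.022,0.07,0.77,0,0,-0.0026,1],[0.022,0.07,0.83,0,0,-0.0026,1],[0.022,0.07,0.858,0,0,-0.0026,1],[0.022,0.07,0.858,0,0,-0.0026,1]]' | egrep 'pos|force';  python3 -m pendant '[[0,0,0.004,0,0,0,1],[0,0,0.004,0,0,0,0.4],[0,0,0.004,0,0,0,0.4],[0,0,0.004,0,0,0,0.4]]'|egrep 'pos|force|open'; python3 -m pendant '[[0,0,-0.1,0,0,0,0.4],[0,0,-0.3,0,0,0,0.4],[0,0,-0.5,0,0,0,0.4],[0,0,-0.7,0,0,0,0.2],[0,0,-0.8,0,0,0,0],[0,0,-0.8,0,0,0,0]]'|egrep 'pos|force|open'; python3 - <<'E'
from h import *
c,T=cam('wrist'); im,D=capture('wrist'); save('w4',im); P=cloud(c,T,D)
go([.499,.045,.2],90)
E
```

```text
position: [0.4683, 0.3318, 0.0784]
force: [-0.1, 0.4, 0.2]
grasp_force: 30.0
position: [0.4684, 0.3319, 0.0782]
force: [-0.5, 0.2, 0.5]
opening: 0.286
grasp_force: 0.0
position: [0.4698, 0.3326, 0.2415]
force: [0.1, -0.1, 0.0]
opening: 0.469
grasp_force: 0.0
[0.499, 0.045, 0.2] 90 -> [-0.223 -1.426 -0.06 ] [0.0013 0.0005 0.4841]
```

View pics/w4.png

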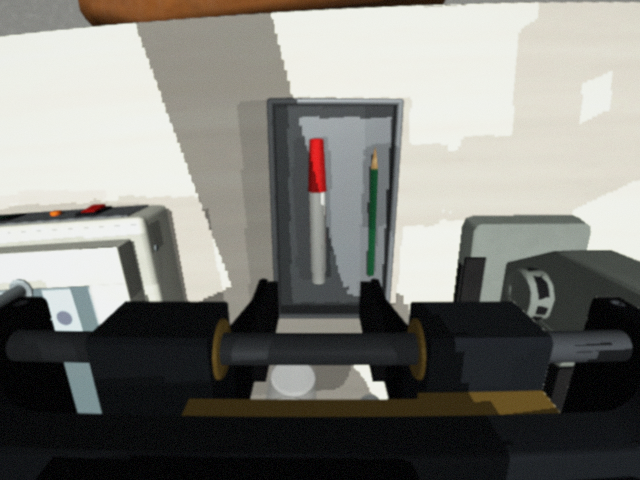

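The marker lies flat in the tray at column ~317, clear of the pencil at column ~373. Next is the handle bar.

```bash
python3 -m pendant '[[0,-0.2,-0.06,0,0,0.04,0],[0,-0.4,-0.06,0,0,0.08,0],[-0.05,-0.6,-0.06,0,0,0.12,0],[-0.1,-0.8,-0.06,0,0,0.16,0],[-0.15,-1,-0.06,0,0,0.2,0],[-0.2,-1,-0.06,0,0,0.25,0],[-0.22,-1,-0.06,0,0,0.3,0],[-0.22,-1,-0.06,0,0,0.34,0]]' | egrep 'pos';  python3 -c "
from h import *
go([.499,.045,.2],90)"
```

```text
position: [0.5019, 0.129, 0.2479]
[0.499, 0.045, 0.2] 90 -> [-0.373 -0.194 -0.016] [-0.001  -0.0002  0.1416]
```

```bash
python3 -m pendant '[[-0.2,-0.1,-0.016,0,0,0.04,0],[-0.373,-0.194,-0.016,0,0,0.08,0],[-0.373,-0.194,-0.016,0,0,0.12,0],[-0.373,-0.194,-0.016,0,0,0.1416,0],[-0.373,-0.194,-0.016,0,0,0.1416,0]]' | egrep 'pos';  python3 - <<'E'
from h import *
c,T=cam('wrist'); im,D=capture('wrist'); P=cloud(c,T,D)
m=(P[...,2]>.113)&(P[...,2]<.13)&(P[...,0]>.47)&(P[...,0]<.53)&(P[...,1]>-.03)&(P[...,1]<.12); q=P[m]
print('bar',m.sum(),cv2.minAreaRect((q[:,:2]*1000).astype(np.float32)),np.percentile(q,[2,50,98],0))
go([.499,.045,.12],90)
E
```

```text
position: [0.4988, 0.0454, 0.2512]
bar 2481 ((497.5817565917969, 44.74647521972656), (9.659793853759766, 118.7405014038086), 0.6305065155029297) [[ 0.49308081 -0.00682388  0.11605692]
 [ 0.49771974  0.05364439  0.1221213 ]
 [ 0.50249961  0.10176391  0.12397318]]
[0.499, 0.045, 0.12] 90 -> [-0.003  0.001  0.402] [-0.001  -0.0001  0.0028]
```

```bash
python3 -m pendant '[[-0.003,-0.004,0.15,0,0,0,0],[-0.003,-0.004,0.28,0,0,0,0],[-0.003,-0.004,0.36,0,0,0,0],[-0.003,-0.004,0.4,0,0,0,0],[-0.003,-0.004,0.4,0,0,0,0],[-0.003,-0.004,0.4,0,0,0,0.6],[-0.003,-0.004,0.4,0,0,0,1],[-0.003,-0.004,0.4,0,0,0,1]]' | egrep 'pos|open|force'; python3 -m pendant '[[0,0,0,0,0,0,1],[0,0,0,0,0,0,1],[0,0,0,0,0,0,1],[0,0,0,0,0,0,1],[0,0,0,0,0,0,1],[0,0,0,0,0,0,1]]'| egrep 'pos|rot|open|force'; python3 - <<'E'
from h import *
s=readout.read_state(); R=np.array(s['tcp_rot']); r=np.hypot(.19,.0575); a0=np.arctan2(.0575,.19)
for d in np.arange(5,65,5):
    a=a0+np.radians(d); w=np.array([-r*np.cos(a)+.19,0,r*np.sin(a)-.0575]); print(d,np.round(R.T@w/.2,3))
E
```

```text
position: [0.4995, 0.0452, 0.1737]
force: [0.7, -0.8, 0.6]
opening: 0.309
grasp_force: 0.0
position: [0.4977, 0.0452, 0.1731]
tcp_rot: [[-0.008, 1.0, -0.003], [1.0, 0.008, -0.0], [0.0, -0.003, -1.0]]
force: [-3.4, -1.2, 5.9]
opening: 0.103
grasp_force: 30.0
5 [-0.     0.028 -0.082]
10 [-0.001  0.064 -0.161]
15 [-0.001  0.106 -0.236]
20 [-0.001  0.155 -0.308]
25 [-0.002  0.209 -0.375]
30 [-0.002  0.27  -0.437]
35 [-0.003  0.335 -0.494]
40 [-0.003  0.405 -0.545]
45 [-0.004  0.48  -0.589]
50 [-0.005  0.558 -0.627]
55 [-0.005  0.639 -0.658]
60 [-0.006  0.722 -0.681]
```

```bash
python3 -m pendant '[[0,0.013,-0.041,0,0,0,1],[0,0.028,-0.082,0,0,0,1],[0,0.045,-0.122,0,0,0,1],[-0.001,0.064,-0.161,0,0,0,1],[-0.001,0.085,-0.199,0,0,0,1],[-0.001,0.106,-0.236,0,0,0,1],[-0.001,0.13,-0.272,0,0,0,1],[-0.001,0.155,-0.308,0,0,0,1]]'; python3 - <<'E'
from h import *
s=readout.read_state(); R=np.array(s['tcp_rot']); p=np.array(s['position']); p0=np.array([.4977,.0452,.1731]); r=np.hypot(.19,.0575); a0=np.arctan2(.0575,.19)
for d in (24,28,32,36,40,44,48,52,56,60):
    a=a0+np.radians(d); w=p0+np.array([-r*np.cos(a)+.19,0,r*np.sin(a)-.0575])-p; print(d,np.round(R.T@w/.2,3))
E
```

```text
time_s: 23.5
position: [0.528, 0.0455, 0.2348]
tcp_rot: [[-0.008, 1.0, -0.006], [1.0, 0.008, 0.0], [0.0, -0.006, -1.0]]
force: [-6.8, -1.5, -0.7]
opening: 0.103
grasp_force: 30.0
24 [-0.002  0.047 -0.053]
28 [-0.002  0.094 -0.104]
32 [-0.003  0.144 -0.152]
36 [-0.003  0.198 -0.196]
40 [-0.003  0.254 -0.236]
44 [-0.004  0.313 -0.272]
48 [-0.004  0.375 -0.304]
52 [-0.005  0.438 -0.332]
56 [-0.005  0.503 -0.355]
60 [-0.006  0.57  -0.374]
```

```bash
python3 -m pendant '[[0,0.047,-0.053,0,0,0,1],[-0.002,0.094,-0.104,0,0,0,1],[-0.003,0.144,-0.152,0,0,0,1],[-0.003,0.198,-0.196,0,0,0,1],[-0.003,0.254,-0.236,0,0,0,1],[-0.004,0.313,-0.272,0,0,0,1],[-0.004,0.375,-0.304,0,0,0,1],[-0.005,0.438,-0.332,0,0,0,1]]'; python3 - <<'E'
from h import *
s=readout.read_state(); R=np.array(s['tcp_rot']); p=np.array(s['position']); p0=np.array([.4977,.0452,.1731]); r=np.hypot(.19,.0575); a0=np.arctan2(.0575,.19)
for d in (52,54,56,58,60):
    a=a0+np.radians(d); w=p0+np.array([-r*np.cos(a)+.19,0,r*np.sin(a)-.0575])-p; print(d,np.round(R.T@w/.2,3))
E
```

```text
time_s: 24.3
position: [0.6176, 0.0462, 0.3036]
tcp_rot: [[-0.008, 1.0, 0.001], [1.0, 0.008, 0.002], [0.002, 0.001, -1.0]]
force: [-4.2, 2.6, 1.6]
opening: 0.102
grasp_force: 30.0
52 [-0.005 -0.008  0.014]
54 [-0.005  0.024  0.002]
56 [-0.005  0.057 -0.008]
58 [-0.005  0.091 -0.018]
60 [-0.006  0.124 -0.026]
```

```bash
python3 -m pendant '[[0,0.033,-0.012,0,0,0,1],[0,0.066,-0.023,0,0,0,1],[0,0.1,-0.032,0,0,0,1],[0,0.132,-0.04,0,0,0,1],[0,0.132,-0.04,0,0,0,1],[0,0.132,-0.04,0,0,0,1]]'; python3 - <<'E'
from h import *
s=readout.read_state(); g=np.array(s['position'])+.051*np.array(s['tcp_rot'])[:,2]
h=np.array([.688,.0625]); print('angle',np.degrees(np.arctan2(g[2]-h[1],h[0]-g[0]))-16.84, 'r',np.hypot(g[2]-h[1],h[0]-g[0]))
c,T=cam('side'); im,D=capture('side'); save('s4',cv2.resize(im[120:400,180:480],(750,600),interpolation=2)); P=cloud(c,T,D)
for n in('side','top'):
    c,T=cam(n); im,D=capture(n); P=cloud(c,T,D)
    for ys in((-.09,-.03),(.12,.18)):
        q=P[(P[...,1]>ys[0])&(P[...,1]<ys[1])&(P[...,0]>.57)&(P[...,0]<.69)&(P[...,2]>.13)&(P[...,2]<.28)]
        if len(q)>30:
            l=cv2.fitLine(q[:,[0,2]].astype(np.float32),cv2.DIST_HUBER,0,.01,.01).ravel(); print(n,ys,len(q),np.degrees(np.arctan2(l[1],-l[0])),q.max(0))
E
```

```text
time_s: 24.9
position: [0.6452, 0.0463, 0.3111]
tcp_rot: [[-0.008, 1.0, 0.004], [1.0, 0.008, 0.002], [0.002, 0.004, -1.0]]
force: [-3.1, 3.7, 6.0]
opening: 0.103
grasp_force: 30.0
angle 60.996858916257736 r 0.20216100205492352
side (-0.09, -0.03) 333 -121.23959 [ 0.67347923 -0.03004805  0.26850611]
side (0.12, 0.18) 137 -119.55409 [0.67242034 0.17886764 0.26744006]
top (-0.09, -0.03) 788 -120.29834 [ 0.67694061 -0.03002846  0.2718251 ]
top (0.12, 0.18) 278 -120.57014 [0.67482634 0.17977939 0.26720112]
```

View pics/s4.png

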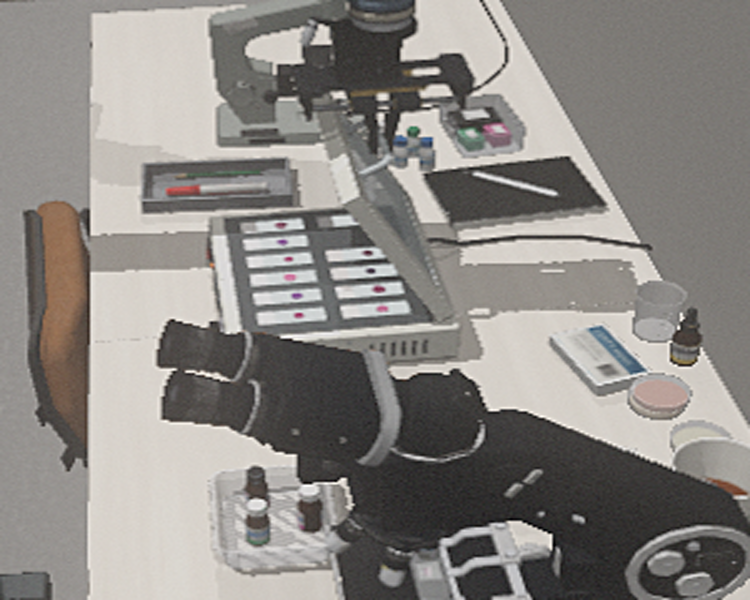

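The hood is open about 60° and held by its bar at (375, 165). The three vials stand in the box around (280, 510), and the marker is in the tray at (215, 188). I'm handing in.

```bash
python3 -m pendant '[[0,0,0,0,0,0,1],[0,0,0,0,0,0,1],[0,0,0,0,0,0,1]]' | egrep 'pos|force|open' && python3 -c "
from h import *
print(bot.hand_in())"
```

```text
position: [0.645, 0.0463, 0.3111]
force: [-2.5, 2.7, 5.5]
opening: 0.101
grasp_force: 30.0
the job is handed in; nothing more can be done
None
```

Job handed in at about 25 s of robot time: both vials stand in the clear box with the stored one, the marker lies flat in the pen tray, and the arm is holding the hood open at about 60°.

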